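# Put the calibration weights back in their cases

## Task

The balance check is finished, so put the four calibration weights back in their open cases: the two steel weights belong in the black plastic cases and the two brass weights in the wooden ones, the big weight of each pair in the big case and the small weight in the small case. Lower each weight upright into the round well until it stands on the bottom and let go of it there: never drop a weight or let it topple. Leave the two reagent jars where they stand.

Things in the scene. Friction and masses are not known exactly. Their poses are not given: they have to be found in the camera images.
- steel_500: Loose cylindrical calibration weight of bright silvery stainless steel with a lifting knob on top, the big one: 38 mm diameter body 44 mm tall, then an 11 mm radius neck, then a lifting knob 34 mm in diameter from 51 mm up to the top at 61 mm; 500 g. Stands upright on the bench; origin at the centre of its underside, z along its axis, up.
- steel_100: Loose cylindrical calibration weight of bright silvery stainless steel with a lifting knob on top, the small one: 22 mm diameter body 25.5 mm tall, then a 6.5 mm radius neck, then a lifting knob 20 mm in diameter from 30 mm up to the top at 36.5 mm; 100 g. Stands upright on the bench; origin at the centre of its underside, z along its axis, up.
- brass_500: Loose cylindrical calibration weight of yellow brass with a lifting knob on top, the big one: 38 mm diameter body 44 mm tall, then an 11 mm radius neck, then a lifting knob 34 mm in diameter from 51 mm up to the top at 61 mm; 500 g. Stands upright on the bench; origin at the centre of its underside, z along its axis, up.
- brass_100: Loose cylindrical calibration weight of yellow brass with a lifting knob on top, the small one: 22 mm diameter body 25.5 mm tall, then a 6.5 mm radius neck, then a lifting knob 20 mm in diameter from 30 mm up to the top at 36.5 mm; 100 g. Stands upright on the bench; origin at the centre of its underside, z along its axis, up.
- black_case_big: Fixed open case of black plastic with steel hinges and grey-blue lining, the big one: base 72 x 72 mm, rim 36 mm above the bench. Round well in its middle: floor 5 mm above the bench, 44 mm wide up to 22 mm, then flaring to 58 mm at the rim. Its open lid, an equal square box without well, lies on the bench at the base's +x side. Origin on the bench under the well's centre; x points to the lid.
- black_case_small: Fixed open case of black plastic with steel hinges and grey-blue lining, the small one: base 52 x 52 mm, rim 24 mm above the bench. Round well in its middle: floor 5 mm above the bench, 28 mm wide up to 13 mm, then flaring to 40 mm at the rim. Its open lid, an equal square box without well, lies on the bench at the base's +x side. Origin on the bench under the well's centre; x points to the lid.
- wood_case_big: Fixed open case of brown wood with brass hinges and dark green lining, the big one: base 72 x 72 mm, rim 36 mm above the bench. Round well in its middle: floor 5 mm above the bench, 44 mm wide up to 22 mm, then flaring to 58 mm at the rim. Its open lid, an equal square box without well, lies on the bench at the base's +x side. Origin on the bench under the well's centre; x points to the lid.
- wood_case_small: Fixed open case of brown wood with brass hinges and dark green lining, the small one: base 52 x 52 mm, rim 24 mm above the bench. Round well in its middle: floor 5 mm above the bench, 28 mm wide up to 13 mm, then flaring to 40 mm at the rim. Its open lid, an equal square box without well, lies on the bench at the base's +x side. Origin on the bench under the well's centre; x points to the lid.
- jar_blue: Loose white plastic reagent jar with blue screw cap and blue label stripe, 49 mm diameter, 74 mm tall; origin at the centre of its underside. Bystander, to be left alone.
- jar_red: Loose white plastic reagent jar with red screw cap and red label stripe, 49 mm diameter, 74 mm tall; origin at the centre of its underside. Bystander, to be left alone.
Not all that is in view belongs to the job. What is shaped like the brass_100 but green is not meant.

How it is judged:
At the end, for the whole second after the job is handed in: Each weight stands upright (within 0.1 rad) and at rest on the floor of the well of its own case: its underside centre within 8 mm of the well's centre and 2 to 8 mm above the bench (the floor is at 5 mm) (horizontal distance between steel_500 and black_case_big below 0.008 m and z of steel_500 in the frame of black_case_big between 0.002 and 0.008 m and angle between each of steel_500, steel_100, brass_500, brass_100's own z axis and vertical below 0.1 rad and linear speed of each of steel_500, steel_100, brass_500, brass_100 below 0.02 m/s and horizontal distance between steel_100 and black_case_small below 0.008 m and z of steel_100 in the frame of black_case_small between 0.002 and 0.008 m and horizontal distance between brass_500 and wood_case_big below 0.008 m and z of brass_500 in the frame of wood_case_big between 0.002 and 0.008 m and horizontal distance between brass_100 and wood_case_small below 0.008 m and z of brass_100 in the frame of wood_case_small between 0.002 and 0.008 m); the robot touches nothing.
It fails at once if a weight was toppled (tilted beyond 0.9 rad) (angle between any of steel_500, steel_100, brass_500, brass_100's own z axis and vertical above 0.9 rad).
It fails at once if a weight was dropped (fell faster than 0.7 m/s out of the fingers, a fall of about 25 mm) ((contact force between the fingers and steel_500 below 0.05 N and linear speed of steel_500 above 0.7 m/s) or (contact force between the fingers and steel_100 below 0.05 N and linear speed of steel_100 above 0.7 m/s) or (contact force between the fingers and brass_500 below 0.05 N and linear speed of brass_500 above 0.7 m/s) or (contact force between the fingers and brass_100 below 0.05 N and linear speed of brass_100 above 0.7 m/s)).
It fails at once if a reagent jar was moved more than 30 mm or knocked over (distance of any of jar_blue, jar_red from where it was at the start of the episode above 0.03 m or angle between any of jar_blue, jar_red's own z axis and vertical above 0.5 rad).
It also fails if it takes over 96 s, if anything falls off the work surface, if the arm or the gripper's body presses on something with over 40 N, if the wrist force passes 120 N, or if a joint passes its speed limit or range.

## Robot

A 7-joint arm with a two-finger parallel gripper is mounted at the origin on the work surface. World frame = base frame: x ahead of the robot, y to its left, z up, the work surface at z = 0. Lengths are in m, angles in rad, forces in N, time in s.
With the tool pointing down it reaches from about 0.425 to 1.025 m from the base axis. Payload 9.4 kg.
Tool frame: the origin (TCP) lies at the very end of the fingers, on their centre line; the grasp point (between the pads) lies 19 mm behind it; z points along the fingers, y is the direction in which the jaws open and shut (so a half turn about z gives the same grasp; the last joint's range is limited). The gripper opens to 93 mm and grips with 3 to 60 N. Pads are 15 mm wide; open, the fingers measure 128 mm over their backs; the gripper's body (75 mm by 188 mm) begins 65 mm behind the grasp point.
Start: joints at [-1.333, 0.599, -0.003, 1.599, 0.002, 0.943, -0.08], TCP at [0.224, 0.689, 0.219] pointing down, gripper open.
Joint ranges: [-2.57, 2.57], [-0.35, 1.97], [-1.29, 1.29], [0.11, 2.56], [-1.05, 4.19], [0.11, 1.86], [-2.63, 2.63]. Speed limits (rad/s): [2.22, 2.22, 3.01, 3.01, 3.14, 3.14, 3.14].

## Interface

Orientations are given as a unit quaternion [x, y, z, w].
In Python, from workcell import ctrl, cams, job gives the robot as it stands.
- The arm moves only by the shell command python3 -m creep 'ROWS' [FORCE]. ROWS is JSON, a list of rows, each an object of numbers: "tx", "ty", "tz": the shift along the world's x, y, z scaled (see below); "roll": the turn about the world's z scaled (see below); "grip": the opening, from 0 (shut) to 1 (fully open). A call has 1 to 5 rows; each row shifts and turns the commanded pose from where the row before left it; what a row does not reach is not made up. The controller multiplies each number of a shift by 7.5 cm and each number of a turn by 45 degrees. A row lasts 1/12 s, in which the tool goes at most 41.7 mm and 7.16 degrees, less where a joint would pass 70% of its speed; a pose out of reach is approached as far as the arm can. A call with a number of a shift or a turn outside -1 to 1 is refused whole. A call with a gripper value outside its range is refused whole. The fingers move at their own pace and stop on an object; FORCE is the grip in N (left out, the last holds). Time passes only in rows, so rows that do not move let the fingers close. It gives the time, the measured TCP pose, the force and the opening at its end, in the units of the state.
- ctrl.sense(): the state, without advancing time (a new reading comes with each control period).
- cams.camera(name): name is "scene" or "top" or "wrist"; returns (picture, depth): 384x512x3 uint8, red, green, blue; 384x512 float32, m along the optical axis (not along the pixel's ray), 0 where there is no reading.
- cams.camera_params(name): a dict with "mtx" (3x3 intrinsics, pixels), "R" (3x3) and "t" (3): a world point X has camera coordinates R X + t. Camera axes: x right, y down, z forward; pixel columns grow to the right and rows downward; lengths in m; the calibration is good to about 2 mm. The wrist camera is an equidistant fisheye: a pixel r from the principal point sees the ray r / f radians off the axis. A picture is of the moment at which its call begins: read the wrist's pose just before it. camera_params takes no time and is no camera call; for the wrist camera it gives the pose at the moment of the call.
- job.job_done(): hands the job in, once; it reports no verdict.
The state is a dict: "time_s": time; "q": joint angles; "joint_vel": joint speeds; "tau": joint torques, N m; "ee_pos": TCP position; "tcp_rot": TCP orientation; "wrist_force": force on the tool from outside, world axes, zero at the start; "moment": the same for the moment, N m; "opening": finger opening in m.
Only numpy, scipy, OpenCV 4.12 (cv2) and the standard library are available. Lean on these libraries where they do the work, as an engineer would, in place of code of your own. Each camera call takes 0.05 s, during which the arm holds its last target. There are 200 camera calls.

## Working session

There is one attempt and no reset: what is moved stays moved. The work goes in short steps, Python scripts to look and compute and a shell command to move; the robot and the scene stay as the last step left them, time stands still between calls to the robot, and variables do not carry over. Pictures are saved under pics/ and viewed, about 12 in all and at most 16, crops included, and the job is handed in when it is done.

```bash
ls; mkdir -p pics; python3 - <<'E'
from workcell import ctrl,cams,job
import cv2,numpy as np
for n in("scene","top"):
    p,d=cams.camera(n); c=cams.camera_params(n)
    np.savez(f"pics/{n}0.npz",p=p,d=d,**c)
    cv2.imwrite(f"pics/{n}0.png",cv2.resize(p[:,:,::-1],(800,600),interpolation=cv2.INTER_CUBIC))
    print(n,c)
print(ctrl.sense())
E
```

```text
pics
scene {'mtx': array([[360.68323831,   0.        , 258.18290698],
       [  0.        , 360.68323831, 194.38360364],
       [  0.        ,   0.        ,   1.        ]]), 'R': array([[-0.13698373,  0.99056492, -0.00407424],
       [ 0.63525441,  0.08469101, -0.76764527],
       [-0.76005742, -0.10774309, -0.64086203]]), 't': array([ 0.07627105, -0.31144624,  1.35002579])}
top {'mtx': array([[410.04642657,   0.        , 252.0609481 ],
       [  0.        , 410.04642657, 186.46265391],
       [  0.        ,   0.        ,   1.        ]]), 'R': array([[-0.02197896, -0.99959217,  0.01823213],
       [-0.99579197,  0.02026526, -0.0893738 ],
       [ 0.08896787, -0.02011976, -0.99583127]]), 't': array([6.66648870e-04, 5.12368113e-01, 1.08524448e+00])}
{'time_s': 0.1, 'q': array([-1.33269979,  0.60005537, -0.00250709,  1.60006749,  0.00180844,
        0.94288776, -0.07981408]), 'joint_vel': array([ 0.00126477, -0.00183863,  0.00010867, -0.00242531, -0.00032625,
        0.00049879,  0.00054745]), 'tau': array([ 5.41057088e-03, -7.66551805e+01,  1.50214054e+00, -2.52936852e+01,
       -5.22820302e-02,  1.35641563e-02,  8.14713894e-05]), 'ee_pos': array([0.22437718, 0.6889379 , 0.21783315]), 'tcp_rot': array([ 1.56739527e-01,  9.87639721e-01, -7.07552176e-04, -3.17928512e-05]), 'wrist_force': array([ 0.34062892, -0.09514282, -0.52939013]), 'moment': array([-0.05122087,  0.00167987, -0.10603925]), 'opening': 0.09304897407063156}
```

View pics/top0.png

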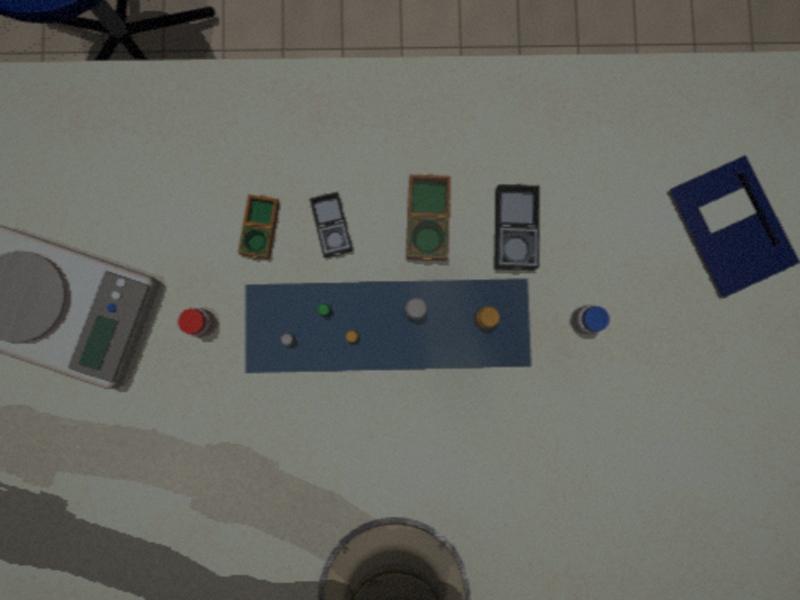

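View pics/scene0.png

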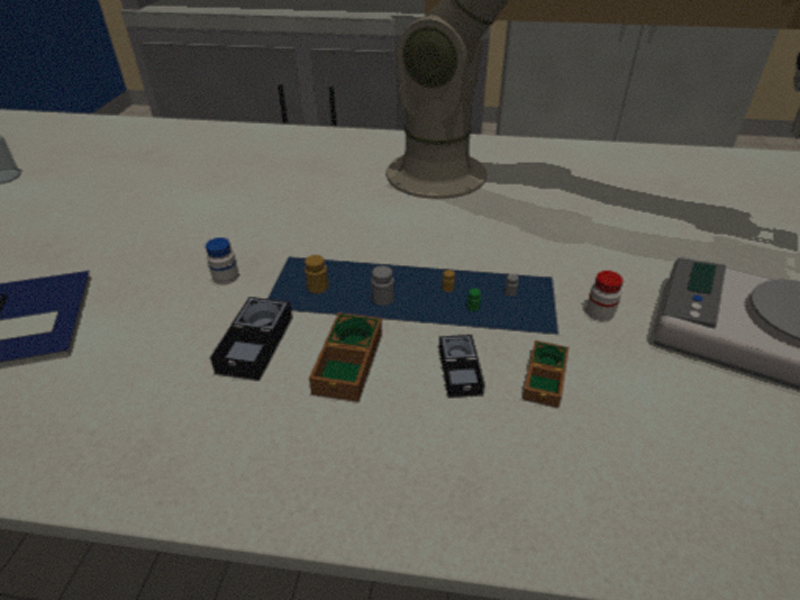

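The top view shows the cases in a row at y≈235 (wood small, black small, wood big, black big from left). The weights are on the mat: steel_100 (287,340), green decoy (324,310), brass_100 (352,337), steel_500 (416,308) and brass_500 (487,318). I'll enlarge this area.

```bash
python3 - <<'E'
import cv2,numpy as np
p=np.load("pics/top0.npz")["p"][108:248,150:350,::-1]
cv2.imwrite("pics/topz.png",np.clip(cv2.resize(p,None,fx=4,fy=4,interpolation=cv2.INTER_CUBIC)*1.5,0,255).astype(np.uint8))
E
```

```text
(no output)
```

View pics/topz.png

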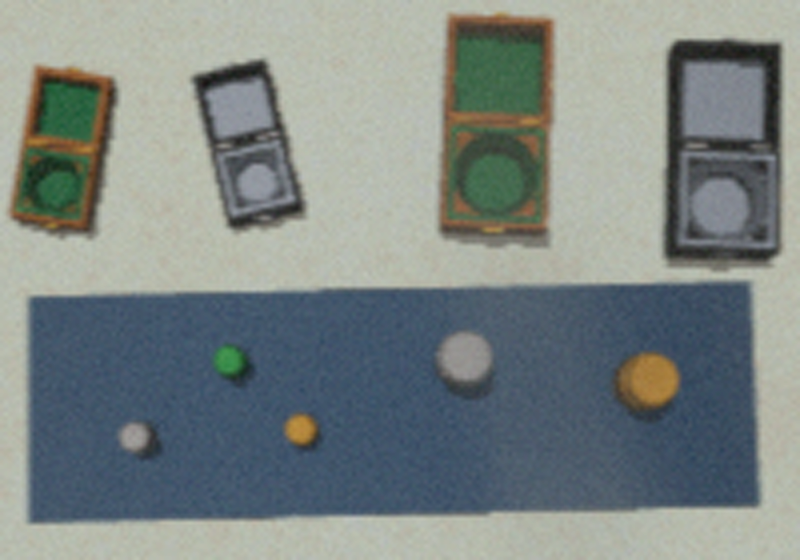

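```bash
cat > h.py <<'E'
import numpy as np,cv2
from workcell import ctrl,cams
def ray(c,uv):
    uv=np.asarray(uv,float);K=c["mtx"];x=(uv-[K[0,2],K[1,2]])/[K[0,0],K[1,1]]
    return np.array([x[0],x[1],1])
def onplane(c,uv,z,fish=False):
    d=ray(c,uv)
    if fish:
        th=np.hypot(*d[:2]); s=np.sin(th)/th if th>1e-9 else 1
        d=np.array([d[0]*s,d[1]*s,np.cos(th)])
    o=-c["R"].T@c["t"]; w=c["R"].T@d
    return o+w*(z-o[2])/w[2]
def wristpic(name,uv=None,half=100):
    c=cams.camera_params("wrist");s=ctrl.sense();p,d=cams.camera("wrist")
    np.savez(f"pics/{name}.npz",p=p,d=d,**c)
    cv2.imwrite(f"pics/{name}.png",cv2.resize(p[:,:,::-1],(800,600),interpolation=cv2.INTER_CUBIC))
    return p,d,c,s
E
python3 - <<'E'
from h import *
c=np.load("pics/top0.npz")
print("cam",-c["R"].T@c["t"])
P={"steel_500":(465,358,.061),"brass_500":(653,381,.061),"steel_100":(135,437,.0365),"brass_100":(301,430,.0365),"green":(230,361,.0365),
"ws_floor":(57,186,.005),"ws_rim":(59,186,.024),"bs_floor":(260,184,.005),"bs_rim":(259,182,.024),"wb_floor":(495,183,.005),"wb_rim":(495,176,.036),"bb_floor":(720,205,.005),"bb_rim":(724,202,.036)}
for k,(x,y,z) in P.items():
    uv=(150+(x+.5)/4-.5,108+(y+.5)/4-.5); print(k,np.round(onplane(c,uv,z),4))
d=c["d"];print(d[190:200:3,200:260:10])
# brass_500 depth height check
K=c["mtx"];u,v=150+653//4,108+381//4
for (x,y) in [(653,381),(465,358),(495,183),(720,205)]:
    u,v=150+x//4,108+y//4; print(c["R"].T@(ray(c,(u,v))*d[v,u]-c["t"]))
E
```

```text
cam [0.41367481 0.01211796 1.12650051]
steel_500 [ 0.4803 -0.0448  0.061 ]
brass_500 [ 0.4627 -0.167   0.061 ]
steel_100 [0.434  0.1734 0.0365]
brass_100 [0.4363 0.0638 0.0365]
green [0.483  0.1102 0.0365]
ws_floor [0.6082 0.2304 0.005 ]
ws_rim [0.6049 0.2254 0.024 ]
bs_floor [0.607  0.0908 0.005 ]
bs_rim [0.6051 0.0902 0.024 ]
wb_floor [ 0.6046 -0.0716  0.005 ]
wb_rim [ 0.6041 -0.0694  0.036 ]
bb_floor [ 0.5863 -0.2273  0.005 ]
bb_rim [ 0.5835 -0.2235  0.036 ]
[[1.1303272 1.1282742 1.1305357 1.130636  0.        1.1305722]
 [1.1296074 1.1274587 1.1280798 1.1306695 1.1303505 1.130748 ]
 [1.1275449 1.0921333 1.1267154 1.1276704 1.1316814 1.1227936]
 [1.1231767 1.0870872 1.128833  1.1265992 1.1283021 1.1290996]]
[ 0.46238081 -0.16740553  0.06049833]
[ 0.48060804 -0.04514149  0.06047055]
[ 0.60629914 -0.07082541  0.00156354]
[ 0.58592784 -0.22835076  0.00487601]
```

```bash
R='x'; 
python3 -m creep '[{"tx":0.23,"ty":-0.5,"roll":0.1},{"tx":0.23,"ty":-0.5,"roll":0.1},{"tx":0.23,"ty":-0.5,"roll":0.1},{"tx":0.23,"ty":-0.5,"roll":0.1},{"tx":0.23,"ty":-0.5}]' 20
python3 -m creep '[{"tx":0.23,"ty":-0.5},{"tx":0.23,"ty":-0.5},{"tx":0.23,"ty":-0.5},{"tx":0.23,"ty":-0.5},{"tx":0.23,"ty":-0.5}]'
```

```text
invalid input
invalid input
```

```bash

python3 -m creep '[{"tx":0.23,"ty":-0.5,"tz":0,"roll":0.1,"grip":1},{"tx":0.23,"ty":-0.5,"tz":0,"roll":0.1,"grip":1},{"tx":0.23,"ty":-0.5,"tz":0,"roll":0.1,"grip":1},{"tx":0.23,"ty":-0.5,"tz":0,"roll":0.1,"grip":1},{"tx":0.23,"ty":-0.5,"tz":0,"roll":0,"grip":1}]' 20
```

```text
time_s: 0.52
ee_pos: [0.3112, 0.4998, 0.2183]
tcp_rot: [-0.002, 1.0, -0.0, -0.0]
wrist_force: [0.6, -0.2, 0.9]
opening: 0.0929
```

```bash

python3 -m creep '[{"tx":0.23,"ty":-0.5,"tz":0,"roll":0,"grip":1},{"tx":0.23,"ty":-0.5,"tz":0,"roll":0,"grip":1},{"tx":0.23,"ty":-0.5,"tz":0,"roll":0,"grip":1},{"tx":0.23,"ty":-0.5,"tz":0,"roll":0,"grip":1},{"tx":0.23,"ty":-0.5,"tz":0,"roll":0,"grip":1}]'
python3 -m creep '[{"tx":0.23,"ty":-0.5,"tz":0,"roll":0,"grip":1},{"tx":0.23,"ty":-0.5,"tz":0,"roll":0,"grip":1},{"tx":0.23,"ty":-0.5,"tz":0,"roll":0,"grip":1},{"tx":0.23,"ty":-0.5,"tz":0,"roll":0,"grip":1},{"tx":0.23,"ty":-0.5,"tz":0,"roll":0,"grip":1}]'
python3 -m creep '[{"tx":0.23,"ty":-0.5,"tz":0,"roll":0,"grip":1},{"tx":0.2,"ty":-0.4,"tz":0,"roll":0,"grip":1},{"tx":0,"ty":0,"tz":0,"roll":0,"grip":1}]'
python3 - <<'E'
from h import *
p,d,c,s=wristpic("w1");print(c,s["ee_pos"],s["q"])
E
```

```text
time_s: 0.93
ee_pos: [0.3973, 0.3124, 0.2186]
tcp_rot: [0.0, 1.0, -0.0, -0.0]
wrist_force: [0.8, 0.4, 0.3]
opening: 0.093
time_s: 1.35
ee_pos: [0.4836, 0.1248, 0.2186]
tcp_rot: [0.0, 1.0, -0.0, -0.0]
wrist_force: [1.0, 0.1, 0.8]
opening: 0.0929
time_s: 1.6
ee_pos: [0.5178, 0.0523, 0.2185]
tcp_rot: [0.005, 1.0, -0.001, 0.001]
wrist_force: [-0.3, -0.6, -0.0]
opening: 0.093
{'mtx': array([[297.31863964,   0.        , 255.23976281],
       [  0.        , 297.31863964, 189.20909424],
       [  0.        ,   0.        ,   1.        ]]), 'R': array([[ 0.01000615,  0.99994738, -0.00225957],
       [ 0.96923255, -0.00914297,  0.24597696],
       [ 0.24594336, -0.00465134, -0.96927304]]), 't': array([-0.05737365, -0.53081882,  0.26220722])} [0.51780387 0.05232427 0.21852806] [-0.19292127  0.35570918 -0.02479667  2.06416786  0.01729021  0.72127508
  1.3323638 ]
```

View pics/w1.png

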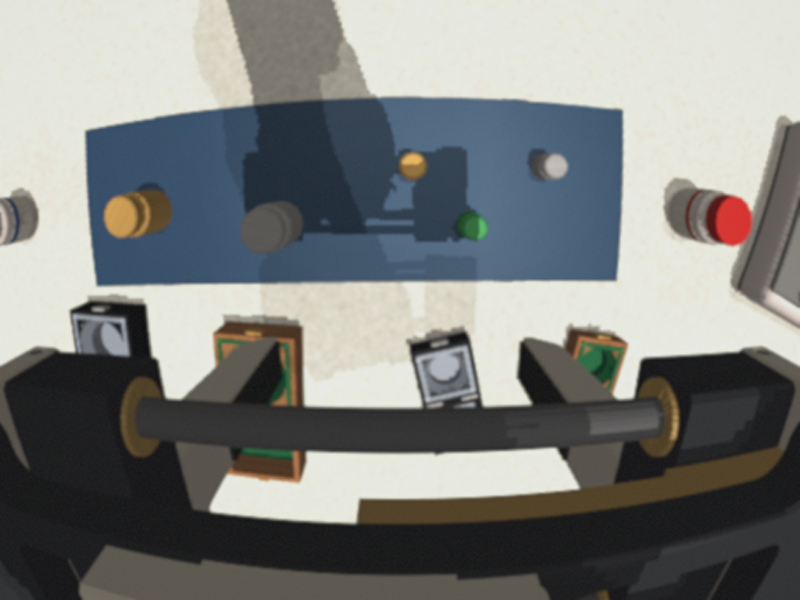

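```bash
python3 - <<'E'
from h import *
c=np.load("pics/w1.npz")
P={"steel_500":(262,230,.061),"brass_500":(123,216,.061),"steel_100":(555,166,.0365),"brass_100":(412,159,.0365),"green":(477,226,.0365),
"bs_floor":(445,368,.005),"ws_floor":(599,361,.005),"bs_rim_front_l":(413,345,.024),"bs_rim_front_r":(467,336,.024)}
for k,(x,y,z) in P.items():
    uv=((x+.5)/1.5625-.5,(y+.5)/1.5625-.5); print(k,np.round(onplane(c,uv,z,True),4))
E
```

```text
steel_500 [ 0.4828 -0.0459  0.061 ]
brass_500 [ 0.4656 -0.1649  0.061 ]
steel_100 [0.4372 0.1727 0.0365]
brass_100 [0.4345 0.0627 0.0365]
green [0.4849 0.1116 0.0365]
bs_floor [0.6133 0.092  0.005 ]
ws_floor [0.6118 0.2393 0.005 ]
bs_rim_front_l [0.584  0.0631 0.024 ]
bs_rim_front_r [0.5768 0.1078 0.024 ]
```

```bash

python3 -m creep '[{"tx":-0.16,"ty":-0.435,"tz":0,"roll":0,"grip":1},{"tx":-0.16,"ty":-0.435,"tz":0,"roll":0,"grip":1},{"tx":-0.16,"ty":-0.435,"tz":0,"roll":0,"grip":0.7},{"tx":0,"ty":0,"tz":-0.4,"roll":0,"grip":0.7},{"tx":0,"ty":0,"tz":-0.4,"roll":0,"grip":0.7}]'
python3 -m creep '[{"tx":0,"ty":0,"tz":-0.4,"roll":0,"grip":0.7},{"tx":0,"ty":0,"tz":-0.4,"roll":0,"grip":0.7},{"tx":0,"ty":0,"tz":-0.3,"roll":0,"grip":0.7},{"tx":0,"ty":0,"tz":0,"roll":0,"grip":0.7},{"tx":0,"ty":0,"tz":0,"roll":0,"grip":0.7}]'
python3 - <<'E'
from h import *
p,d,c,s=wristpic("w2");print(s["ee_pos"],s["opening"])
E
```

```text
time_s: 2.07
ee_pos: [0.4797, -0.0395, 0.1593]
tcp_rot: [0.002, 1.0, -0.0, 0.002]
wrist_force: [0.5, 0.7, -0.3]
opening: 0.0775
time_s: 2.48
ee_pos: [0.4786, -0.0375, 0.0755]
tcp_rot: [-0.0, 1.0, 0.0, -0.002]
wrist_force: [0.3, -0.1, -0.5]
opening: 0.0648
[ 0.47857096 -0.03752146  0.07548486] 0.0647636857161686
```

View pics/w2.png

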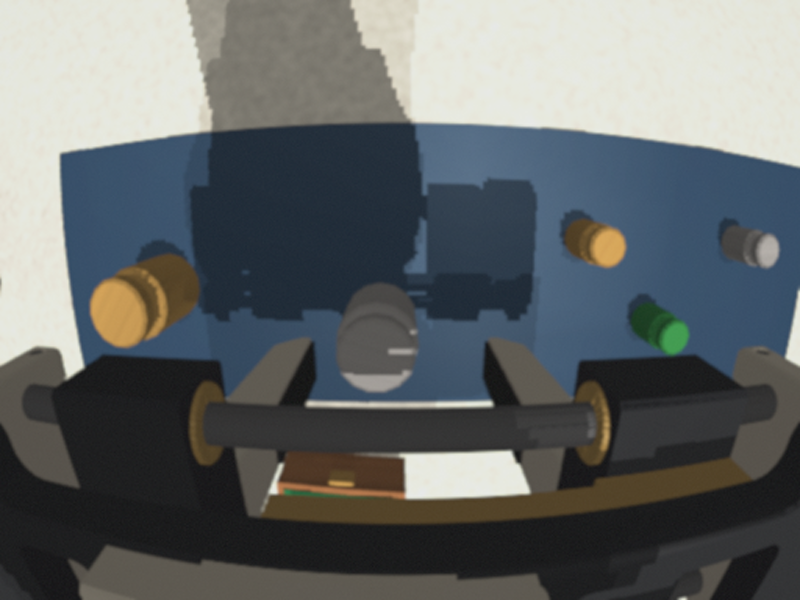

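```bash
python3 - <<'E'
from h import *
c=np.load("pics/w2.npz")
for k,(x,y,z) in {"top":(378,354,.061),"tipL":(316,343,.0755),"tipR":(486,343,.0755),"br500":(119,312,.061),"br100":(606,246,.0365),"st100":(767,250,.0365)}.items():
    print(k,np.round(onplane(c,((x+.5)/1.5625-.5,(y+.5)/1.5625-.5),z,True),4))
E
```

```text
top [ 0.4821 -0.0459  0.061 ]
tipL [ 0.4722 -0.0691  0.0755]
tipR [ 0.4722 -0.0037  0.0755]
br500 [ 0.4648 -0.1667  0.061 ]
br100 [0.4387 0.0615 0.0365]
st100 [0.4364 0.1718 0.0365]
```

```bash

python3 -m creep '[{"tx":0.047,"ty":-0.11,"tz":0,"roll":0,"grip":0.7},{"tx":0,"ty":0,"tz":-0.26,"roll":0,"grip":0.7},{"tx":0,"ty":0,"tz":-0.26,"roll":0,"grip":0.7},{"tx":0,"ty":0,"tz":0,"roll":0,"grip":0.7},{"tx":0,"ty":0,"tz":0,"roll":0,"grip":0.5}]' 30
python3 -m creep '[{"tx":0,"ty":0,"tz":0,"roll":0,"grip":0},{"tx":0,"ty":0,"tz":0,"roll":0,"grip":0},{"tx":0,"ty":0,"tz":0,"roll":0,"grip":0},{"tx":0,"ty":0,"tz":0,"roll":0,"grip":0},{"tx":0,"ty":0,"tz":0,"roll":0,"grip":0}]'
python3 -m creep '[{"tx":0,"ty":0,"tz":0,"roll":0,"grip":0},{"tx":0,"ty":0,"tz":0,"roll":0,"grip":0},{"tx":0,"ty":0,"tz":0,"roll":0,"grip":0},{"tx":0,"ty":0,"tz":0,"roll":0,"grip":0}]'
```

```text
time_s: 2.95
ee_pos: [0.4833, -0.0471, 0.0379]
tcp_rot: [0.0, 1.0, -0.0, 0.0]
wrist_force: [-0.7, -0.4, 0.5]
opening: 0.0617
time_s: 3.37
ee_pos: [0.4835, -0.0471, 0.0379]
tcp_rot: [0.0, 1.0, -0.0, 0.001]
wrist_force: [-0.1, -1.4, 8.6]
opening: 0.0363
time_s: 3.7
ee_pos: [0.4835, -0.047, 0.0379]
tcp_rot: [0.0, 1.0, -0.0, 0.001]
wrist_force: [-0.4, -0.9, 9.3]
opening: 0.0362
```

```bash
python3 - <<'E'
from h import *
p,d,c,s=wristpic("w3");print(s["ee_pos"],s["opening"],s["wrist_force"],s["moment"])
cv2.imwrite("pics/w3z.png",cv2.resize(p[180:290,160:360,::-1],None,fx=4,fy=4,interpolation=cv2.INTER_CUBIC))
E
```

```text
[ 0.48354399 -0.04704512  0.03788421] 0.0362439458311719 [-0.35726569 -0.89811084  9.25809492] [-0.2419241   0.17520928 -0.05131288]
```

View pics/w3z.png

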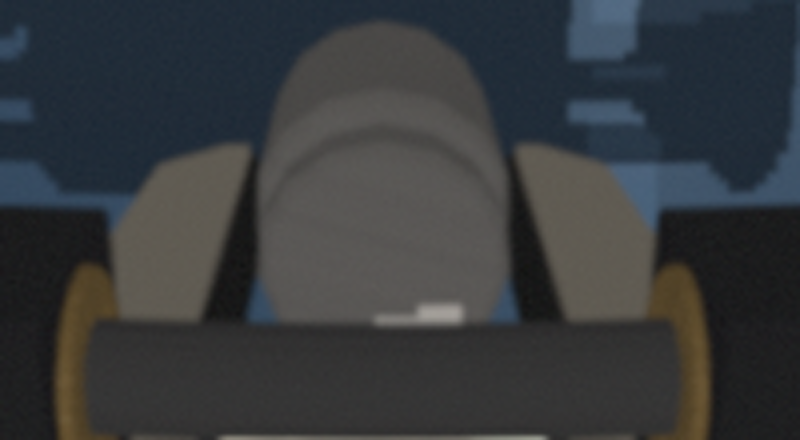

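```bash

python3 -m creep '[{"tx":0,"ty":0,"tz":0,"roll":0,"grip":0.6},{"tx":0,"ty":0,"tz":0,"roll":0,"grip":0.6},{"tx":0,"ty":0,"tz":0,"roll":0,"grip":0.6},{"tx":0,"ty":0.01,"tz":0.11,"roll":0,"grip":0.6},{"tx":0,"ty":0,"tz":0,"roll":0,"grip":0.6}]' 30
python3 -m creep '[{"tx":0,"ty":0,"tz":0,"roll":0,"grip":0.5},{"tx":0,"ty":0,"tz":0,"roll":0,"grip":0},{"tx":0,"ty":0,"tz":0,"roll":0,"grip":0},{"tx":0,"ty":0,"tz":0,"roll":0,"grip":0},{"tx":0,"ty":0,"tz":0,"roll":0,"grip":0}]'
python3 -m creep '[{"tx":0,"ty":0,"tz":0,"roll":0,"grip":0},{"tx":0,"ty":0,"tz":0,"roll":0,"grip":0},{"tx":0,"ty":0,"tz":0,"roll":0,"grip":0},{"tx":0,"ty":0,"tz":0,"roll":0,"grip":0},{"tx":0,"ty":0,"tz":0,"roll":0,"grip":0}]'
```

```text
time_s: 4.17
ee_pos: [0.4832, -0.0458, 0.0463]
tcp_rot: [0.0, 1.0, 0.0, 0.0]
wrist_force: [0.1, 0.0, -0.8]
opening: 0.0555
time_s: 4.58
ee_pos: [0.4829, -0.0462, 0.0453]
tcp_rot: [0.0, 1.0, -0.0, -0.0]
wrist_force: [0.3, -1.6, 1.0]
opening: 0.0328
time_s: 5.0
ee_pos: [0.483, -0.0461, 0.0453]
tcp_rot: [0.0, 1.0, -0.0, -0.0]
wrist_force: [-0.5, -2.0, -0.7]
opening: 0.0328
```

```bash

python3 -m creep '[{"tx":0,"ty":0,"tz":0.15,"roll":0,"grip":0},{"tx":0,"ty":0,"tz":0.3,"roll":0,"grip":0},{"tx":0,"ty":0,"tz":0.4,"roll":0,"grip":0},{"tx":0,"ty":0,"tz":0.4,"roll":0,"grip":0},{"tx":0,"ty":0,"tz":0.3,"roll":0,"grip":0}]'
python3 -m creep '[{"tx":0.25,"ty":-0.23,"tz":0,"roll":0,"grip":0},{"tx":0.4,"ty":-0.37,"tz":0,"roll":0,"grip":0},{"tx":0.4,"ty":-0.37,"tz":0,"roll":0,"grip":0},{"tx":0.3,"ty":-0.28,"tz":0,"roll":0,"grip":0},{"tx":0.15,"ty":-0.14,"tz":0,"roll":0,"grip":0}]'
python3 -m creep '[{"tx":0,"ty":0,"tz":0,"roll":0,"grip":0},{"tx":0,"ty":0,"tz":0,"roll":0,"grip":0}]'
python3 - <<'E'
from h import *
p,d,c,s=wristpic("w4");print(s["ee_pos"],s["opening"])
E
```

```text
time_s: 5.42
ee_pos: [0.4826, -0.0457, 0.1632]
tcp_rot: [0.0, 1.0, 0.0, -0.0]
wrist_force: [0.2, -0.2, -5.2]
opening: 0.0327
time_s: 5.83
ee_pos: [0.5978, -0.1535, 0.1611]
tcp_rot: [0.001, 1.0, -0.001, 0.001]
wrist_force: [0.2, 0.2, -4.3]
opening: 0.033
time_s: 6.0
ee_pos: [0.5948, -0.1504, 0.1605]
tcp_rot: [0.001, 1.0, 0.0, -0.001]
wrist_force: [-0.4, 0.8, -4.4]
opening: 0.0328
[ 0.59477478 -0.15044491  0.16045247] 0.03278255739031247
```

View pics/w4.png

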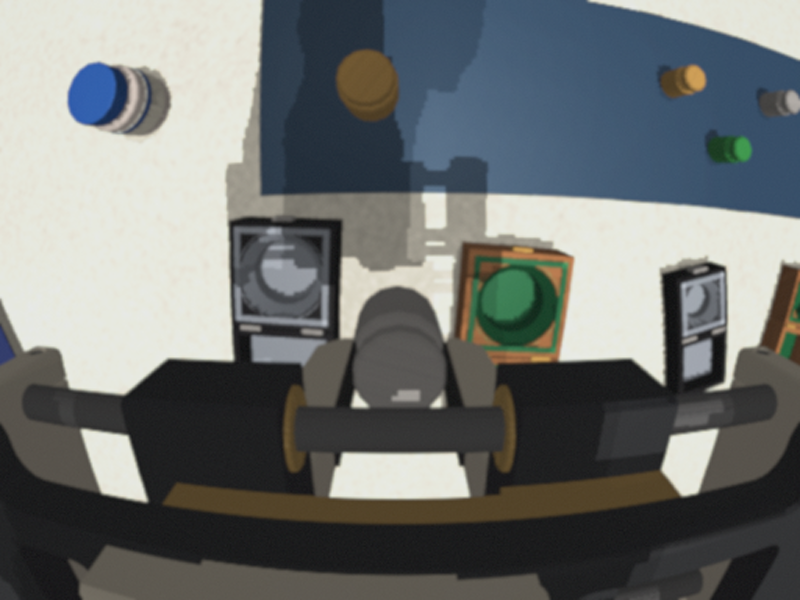

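The well of black_case_big is around (281,270) and wood_case_big's around (515,304). I'll crop both.

```bash
python3 - <<'E'
from h import *
p=np.load("pics/w4.npz")["p"]
z=lambda a:cv2.resize(a[:,:,::-1],None,fx=5,fy=5,interpolation=cv2.INTER_CUBIC)
cv2.imwrite("pics/w4z.png",np.hstack([z(p[135:225,142:222]),z(p[150:240,290:370])]))
E
```

```text
(no output)
```

View pics/w4z.png

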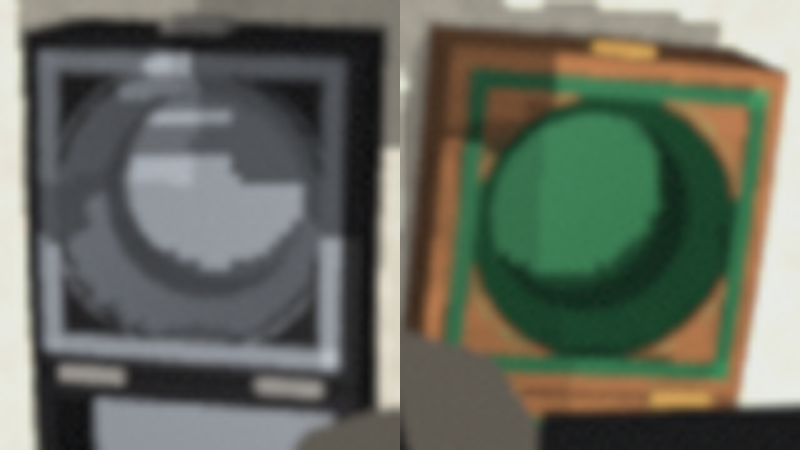

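```bash
python3 - <<'E'
from h import *
c=np.load("pics/w4.npz")
f=lambda x,y,ox,oy:(ox+(x+.5)/5-.5,oy+(y+.5)/5-.5)
for k,uv,z in [("bb rim",f(190,207,142,135),.036),("bb sq",f(192,208,142,135),.036),("bb floor",f(214,188,142,135),.005),
 ("wb rim",f(205,224,290,150),.036),("wb floor",f(177,190,290,150),.005)]:
    print(k,np.round(onplane(c,uv,z,True),4))
# held knob top / grip check
for k,(x,y,z) in {"br500":(367,80,.061)}.items(): print(k,onplane(c,((x+.5)/1.5625-.5,(y+.5)/1.5625-.5),z,True))
E
```

```text
bb rim [ 0.5867 -0.227   0.036 ]
bb sq [ 0.587  -0.2266  0.036 ]
bb floor [ 0.5887 -0.2293  0.005 ]
wb rim [ 0.6066 -0.072   0.036 ]
wb floor [ 0.6069 -0.0707  0.005 ]
br500 [ 0.46853299 -0.16782559  0.061     ]
```

```bash

python3 -m creep '[{"tx":-0.03,"ty":-0.34,"tz":0,"roll":0,"grip":0},{"tx":-0.03,"ty":-0.34,"tz":0,"roll":0,"grip":0},{"tx":-0.04,"ty":-0.34,"tz":-0.2,"roll":0,"grip":0},{"tx":0,"ty":0,"tz":-0.3,"roll":0,"grip":0},{"tx":0,"ty":0,"tz":-0.2,"roll":0,"grip":0}]'
python3 -m creep '[{"tx":0,"ty":0,"tz":0,"roll":0,"grip":0},{"tx":0,"ty":0,"tz":0,"roll":0,"grip":0},{"tx":0,"ty":0,"tz":0,"roll":0,"grip":0}]'
```

```text
time_s: 6.47
ee_pos: [0.5861, -0.2274, 0.1079]
tcp_rot: [0.001, 1.0, 0.0, -0.001]
wrist_force: [-0.5, 1.0, -4.5]
opening: 0.0323
time_s: 6.72
ee_pos: [0.5882, -0.2257, 0.1099]
tcp_rot: [-0.0, 1.0, 0.0, 0.0]
wrist_force: [1.1, -0.5, -4.1]
opening: 0.0324
```

```bash

python3 -m creep '[{"tx":-0.012,"ty":-0.017,"tz":-0.2,"roll":0,"grip":0},{"tx":0,"ty":0,"tz":-0.2,"roll":0,"grip":0},{"tx":0,"ty":0,"tz":-0.12,"roll":0,"grip":0},{"tx":0,"ty":0,"tz":0,"roll":0,"grip":0},{"tx":0,"ty":0,"tz":0,"roll":0,"grip":0}]'
python3 -m creep '[{"tx":0,"ty":0,"tz":-0.07,"roll":0,"grip":0},{"tx":0,"ty":0,"tz":-0.07,"roll":0,"grip":0},{"tx":0,"ty":0,"tz":-0.05,"roll":0,"grip":0},{"tx":0,"ty":0,"tz":0,"roll":0,"grip":0},{"tx":0,"ty":0,"tz":0,"roll":0,"grip":0}]'
```

```text
time_s: 7.13
ee_pos: [0.5873, -0.2276, 0.0706]
tcp_rot: [0.0, 1.0, 0.0, 0.0]
wrist_force: [1.0, 0.5, -4.6]
opening: 0.0328
time_s: 7.55
ee_pos: [0.587, -0.228, 0.0556]
tcp_rot: [0.0, 1.0, 0.0, -0.0]
wrist_force: [0.1, -0.9, -5.3]
opening: 0.0326
```

```bash

python3 -m creep '[{"tx":0,"ty":0,"tz":-0.04,"roll":0,"grip":0},{"tx":0,"ty":0,"tz":-0.025,"roll":0,"grip":0},{"tx":0,"ty":0,"tz":0,"roll":0,"grip":0},{"tx":0,"ty":0,"tz":0,"roll":0,"grip":0}]'
```

```text
time_s: 7.88
ee_pos: [0.587, -0.228, 0.0509]
tcp_rot: [0.0, 1.0, 0.0, -0.0]
wrist_force: [-1.0, -0.5, -5.1]
opening: 0.0327
```

```bash

python3 -m creep '[{"tx":0,"ty":0,"tz":-0.015,"roll":0,"grip":0},{"tx":0,"ty":0,"tz":0,"roll":0,"grip":0},{"tx":0,"ty":0,"tz":0,"roll":0,"grip":0}]'
```

```text
time_s: 8.13
ee_pos: [0.5873, -0.2282, 0.0504]
tcp_rot: [0.0, 1.0, -0.0, 0.0]
wrist_force: [-1.5, 0.1, 2.0]
opening: 0.0329
```

```bash

python3 -m creep '[{"tx":0,"ty":0,"tz":0,"roll":0,"grip":0.6},{"tx":0,"ty":0,"tz":0,"roll":0,"grip":0.6},{"tx":0,"ty":0,"tz":0,"roll":0,"grip":0.6},{"tx":0,"ty":0,"tz":0,"roll":0,"grip":0.6},{"tx":0,"ty":0,"tz":0.1,"roll":0,"grip":0.6}]'
python3 -m creep '[{"tx":0,"ty":0,"tz":0.4,"roll":0,"grip":0.6},{"tx":0,"ty":0,"tz":0.4,"roll":0,"grip":0.6},{"tx":-0.2,"ty":0.1,"tz":0.4,"roll":0,"grip":0.6},{"tx":-0.4,"ty":0.2,"tz":0.1,"roll":0,"grip":0.6},{"tx":-0.4,"ty":0.2,"tz":0,"roll":0,"grip":0.6}]'
python3 -m creep '[{"tx":-0.4,"ty":0.2,"tz":0,"roll":0,"grip":0.6},{"tx":-0.23,"ty":0.12,"tz":-0.3,"roll":0,"grip":0.6},{"tx":0,"ty":0,"tz":-0.3,"roll":0,"grip":0.6},{"tx":0,"ty":0,"tz":0,"roll":0,"grip":0.6},{"tx":0,"ty":0,"tz":0,"roll":0,"grip":0.6}]'
python3 - <<'E'
from h import *
p,d,c,s=wristpic("w5");print(s["ee_pos"],s["opening"])
E
```

```text
time_s: 8.55
ee_pos: [0.5865, -0.2277, 0.0565]
tcp_rot: [0.0, 1.0, 0.0, -0.001]
wrist_force: [-0.9, 0.0, -0.2]
opening: 0.0551
time_s: 8.97
ee_pos: [0.5132, -0.1909, 0.1578]
tcp_rot: [0.001, 1.0, -0.001, 0.003]
wrist_force: [-0.2, -0.3, 0.6]
opening: 0.0558
time_s: 9.38
ee_pos: [0.465, -0.1665, 0.11]
tcp_rot: [0.0, 1.0, 0.0, -0.0]
wrist_force: [0.1, 1.2, -0.3]
opening: 0.0558
[ 0.46498455 -0.16648849  0.1099873 ] 0.0558011575813907
```

View pics/w5.png

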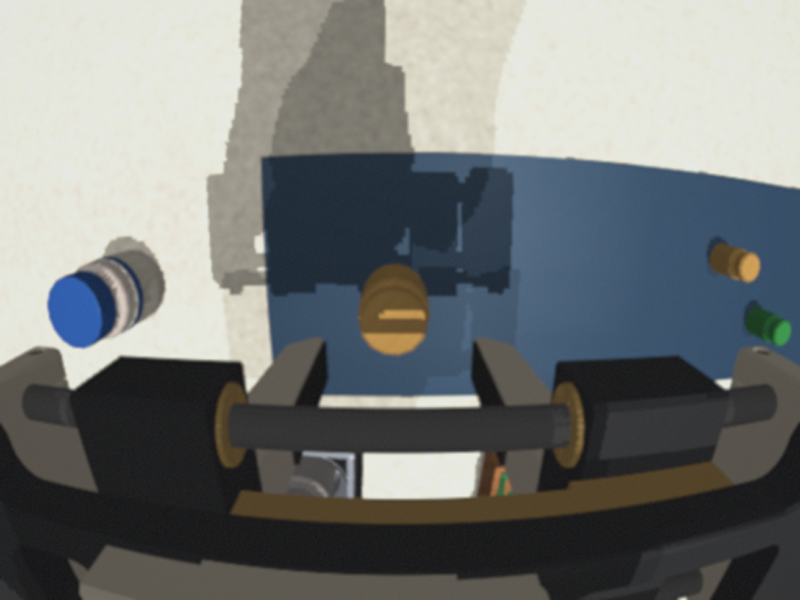

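```bash
python3 - <<'E'
from h import *
c=np.load("pics/w5.npz")
print(onplane(c,((394.5)/1.5625-.5,(321.5)/1.5625-.5),.061,True))
E
```

```text
[ 0.46475127 -0.16857805  0.061     ]
```

```bash

python3 -m creep '[{"tx":0,"ty":-0.025,"tz":-0.25,"roll":0,"grip":0.6},{"tx":0,"ty":0,"tz":-0.3,"roll":0,"grip":0.6},{"tx":0,"ty":0,"tz":-0.2,"roll":0,"grip":0.6},{"tx":0,"ty":0,"tz":-0.1,"roll":0,"grip":0.6},{"tx":0,"ty":0,"tz":0,"roll":0,"grip":0.6}]'
python3 -m creep '[{"tx":0,"ty":0,"tz":0,"roll":0,"grip":0.5},{"tx":0,"ty":0,"tz":0,"roll":0,"grip":0},{"tx":0,"ty":0,"tz":0,"roll":0,"grip":0},{"tx":0,"ty":0,"tz":0,"roll":0,"grip":0},{"tx":0,"ty":0,"tz":0,"roll":0,"grip":0}]' 30
python3 -m creep '[{"tx":0,"ty":0,"tz":0,"roll":0,"grip":0},{"tx":0,"ty":0,"tz":0,"roll":0,"grip":0},{"tx":0,"ty":0,"tz":0,"roll":0,"grip":0},{"tx":0,"ty":0,"tz":0,"roll":0,"grip":0}]'
```

```text
time_s: 9.85
ee_pos: [0.4653, -0.1686, 0.0456]
tcp_rot: [0.0, 1.0, 0.0, -0.0]
wrist_force: [0.2, -0.3, 0.2]
opening: 0.0555
time_s: 10.27
ee_pos: [0.4654, -0.1688, 0.0469]
tcp_rot: [0.0, 1.0, -0.0, 0.001]
wrist_force: [0.0, -1.6, 4.9]
opening: 0.0328
time_s: 10.6
ee_pos: [0.4654, -0.1688, 0.0469]
tcp_rot: [0.0, 1.0, -0.0, 0.001]
wrist_force: [1.0, -0.9, 8.6]
opening: 0.0323
```

```bash

python3 -m creep '[{"tx":0,"ty":0,"tz":0.15,"roll":0,"grip":0},{"tx":0,"ty":0,"tz":0.3,"roll":0,"grip":0},{"tx":0,"ty":0,"tz":0.4,"roll":0,"grip":0},{"tx":0.1,"ty":0.06,"tz":0.3,"roll":0,"grip":0},{"tx":0.3,"ty":0.2,"tz":0.1,"roll":0,"grip":0}]'
python3 -m creep '[{"tx":0.4,"ty":0.3,"tz":0,"roll":0,"grip":0},{"tx":0.4,"ty":0.3,"tz":0,"roll":0,"grip":0},{"tx":0.38,"ty":0.24,"tz":0,"roll":0,"grip":0},{"tx":0.2,"ty":0.14,"tz":0,"roll":0,"grip":0},{"tx":0.1,"ty":0.06,"tz":-0.2,"roll":0,"grip":0}]'
python3 -m creep '[{"tx":0,"ty":0,"tz":-0.2,"roll":0,"grip":0},{"tx":0,"ty":0,"tz":0,"roll":0,"grip":0},{"tx":0,"ty":0,"tz":0,"roll":0,"grip":0}]'
```

```text
time_s: 11.02
ee_pos: [0.4921, -0.1513, 0.1426]
tcp_rot: [0.003, 1.0, -0.001, -0.0]
wrist_force: [0.5, -0.2, -5.7]
opening: 0.0329
time_s: 11.43
ee_pos: [0.6096, -0.0677, 0.1265]
tcp_rot: [-0.001, 1.0, 0.001, 0.002]
wrist_force: [0.6, 0.7, -5.3]
opening: 0.0326
time_s: 11.68
ee_pos: [0.6044, -0.0709, 0.1089]
tcp_rot: [0.0, 1.0, 0.0, -0.002]
wrist_force: [-0.2, -0.2, -5.3]
opening: 0.0327
```

```bash

python3 -m creep '[{"tx":0.025,"ty":0,"tz":-0.2,"roll":0,"grip":0},{"tx":0,"ty":0,"tz":-0.2,"roll":0,"grip":0},{"tx":0,"ty":0,"tz":-0.12,"roll":0,"grip":0},{"tx":0,"ty":0,"tz":0,"roll":0,"grip":0},{"tx":0,"ty":0,"tz":0,"roll":0,"grip":0}]'
python3 -m creep '[{"tx":0,"ty":0,"tz":-0.07,"roll":0,"grip":0},{"tx":0,"ty":0,"tz":-0.07,"roll":0,"grip":0},{"tx":0,"ty":0,"tz":0,"roll":0,"grip":0},{"tx":0,"ty":0,"tz":0,"roll":0,"grip":0}]'
```

```text
time_s: 12.1
ee_pos: [0.6074, -0.0713, 0.0711]
tcp_rot: [0.001, 1.0, -0.0, -0.0]
wrist_force: [1.4, 0.1, -5.5]
opening: 0.0325
time_s: 12.43
ee_pos: [0.6076, -0.0709, 0.0603]
tcp_rot: [0.0, 1.0, 0.0, -0.0]
wrist_force: [-0.2, -0.8, -4.2]
opening: 0.033
```

```bash

python3 -m creep '[{"tx":-0.012,"ty":0,"tz":-0.05,"roll":0,"grip":0},{"tx":0,"ty":0,"tz":-0.05,"roll":0,"grip":0},{"tx":0,"ty":0,"tz":0,"roll":0,"grip":0},{"tx":0,"ty":0,"tz":0,"roll":0,"grip":0}]'
python3 -m creep '[{"tx":0,"ty":0,"tz":-0.012,"roll":0,"grip":0},{"tx":0,"ty":0,"tz":0,"roll":0,"grip":0},{"tx":0,"ty":0,"tz":0,"roll":0,"grip":0}]'
```

```text
time_s: 12.77
ee_pos: [0.6066, -0.0709, 0.0526]
tcp_rot: [0.0, 1.0, 0.0, -0.0]
wrist_force: [-0.6, -0.5, -4.3]
opening: 0.033
time_s: 13.02
ee_pos: [0.607, -0.0709, 0.0521]
tcp_rot: [0.0, 1.0, -0.0, 0.0]
wrist_force: [-0.7, 1.0, -3.2]
opening: 0.0328
```

```bash

python3 -m creep '[{"tx":0,"ty":0,"tz":-0.012,"roll":0,"grip":0},{"tx":0,"ty":0,"tz":0,"roll":0,"grip":0},{"tx":0,"ty":0,"tz":0,"roll":0,"grip":0}]'
```

```text
time_s: 13.27
ee_pos: [0.6073, -0.071, 0.052]
tcp_rot: [0.0, 1.0, -0.0, 0.001]
wrist_force: [-2.2, -0.8, 5.9]
opening: 0.0326
```

```bash

python3 -m creep '[{"tx":0,"ty":0,"tz":0,"roll":0,"grip":0.6},{"tx":0,"ty":0,"tz":0,"roll":0,"grip":0.6},{"tx":0,"ty":0,"tz":0,"roll":0,"grip":0.6},{"tx":0,"ty":0,"tz":0,"roll":0,"grip":0.6},{"tx":0,"ty":0,"tz":0.1,"roll":0,"grip":0.6}]'
python3 -m creep '[{"tx":0,"ty":0,"tz":0.4,"roll":0,"grip":0.6},{"tx":0,"ty":0,"tz":0.4,"roll":0,"grip":0.6},{"tx":-0.2,"ty":0.15,"tz":0.3,"roll":0,"grip":0.6},{"tx":-0.4,"ty":0.3,"tz":0.1,"roll":0,"grip":0.6},{"tx":-0.4,"ty":0.31,"tz":0,"roll":0,"grip":0.5}]'
python3 -m creep '[{"tx":-0.4,"ty":0.3,"tz":0,"roll":0,"grip":0.5},{"tx":-0.4,"ty":0.3,"tz":-0.1,"roll":0,"grip":0.5},{"tx":-0.3,"ty":0.27,"tz":-0.3,"roll":0,"grip":0.5},{"tx":-0.17,"ty":0.15,"tz":-0.4,"roll":0,"grip":0.5},{"tx":0,"ty":0,"tz":-0.2,"roll":0,"grip":0.5}]'
python3 -m creep '[{"tx":0,"ty":0,"tz":0,"roll":0,"grip":0.5},{"tx":0,"ty":0,"tz":0,"roll":0,"grip":0.5}]'
python3 - <<'E'
from h import *
p,d,c,s=wristpic("w6");print(s["ee_pos"],s["opening"])
E
```

```text
time_s: 13.68
ee_pos: [0.6062, -0.0707, 0.0577]
tcp_rot: [0.0, 1.0, 0.0, -0.001]
wrist_force: [-0.3, -0.3, 0.9]
opening: 0.0554
time_s: 14.1
ee_pos: [0.5328, -0.0141, 0.1511]
tcp_rot: [0.001, 1.0, 0.0, 0.003]
wrist_force: [0.1, 1.7, -1.2]
opening: 0.0525
time_s: 14.52
ee_pos: [0.4333, 0.0649, 0.0727]
tcp_rot: [-0.002, 1.0, 0.0, -0.001]
wrist_force: [-0.4, -0.7, 0.1]
opening: 0.0464
time_s: 14.68
ee_pos: [0.4366, 0.0626, 0.0736]
tcp_rot: [0.0, 1.0, -0.0, -0.001]
wrist_force: [-0.0, 0.3, -0.5]
opening: 0.0466
[0.43660387 0.06263287 0.0735982 ] 0.04658455132447392
```

View pics/w6.png

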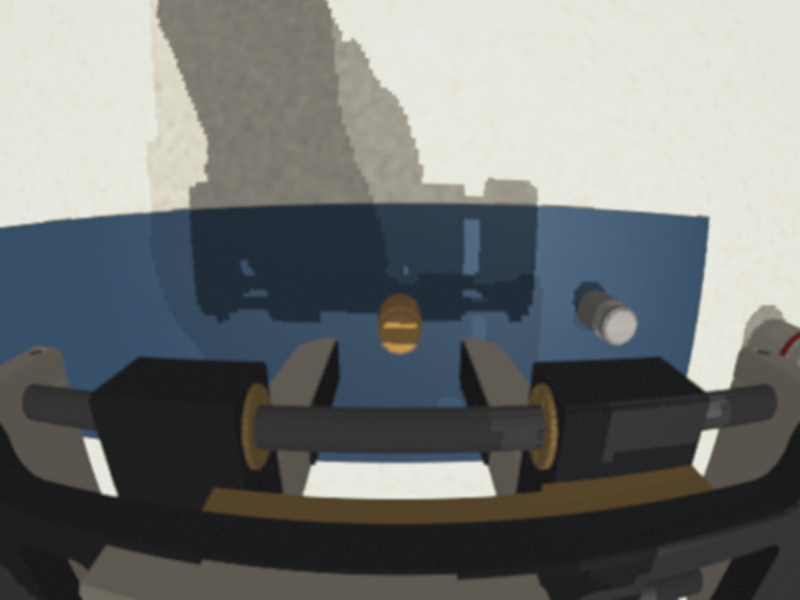

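```bash
python3 - <<'E'
from h import *
c=np.load("pics/w6.npz")
for x,y in((400,334),(620,325)):
  print(onplane(c,((x+.5)/1.5625-.5,(y+.5)/1.5625-.5),.0365,True))
E
```

```text
[0.43899936 0.06339522 0.0365    ]
[0.4358984  0.17295028 0.0365    ]
```

```bash

python3 -m creep '[{"tx":0.022,"ty":0.005,"tz":-0.2,"roll":0,"grip":0.5},{"tx":0,"ty":0,"tz":-0.25,"roll":0,"grip":0.5},{"tx":0,"ty":0,"tz":-0.16,"roll":0,"grip":0.5},{"tx":0,"ty":0,"tz":0,"roll":0,"grip":0.5},{"tx":0,"ty":0,"tz":0,"roll":0,"grip":0.4}]' 20
python3 -m creep '[{"tx":0,"ty":0,"tz":0,"roll":0,"grip":0.3},{"tx":0,"ty":0,"tz":0,"roll":0,"grip":0},{"tx":0,"ty":0,"tz":0,"roll":0,"grip":0},{"tx":0,"ty":0,"tz":0,"roll":0,"grip":0},{"tx":0,"ty":0,"tz":0,"roll":0,"grip":0}]'
python3 -m creep '[{"tx":0,"ty":0,"tz":0,"roll":0,"grip":0},{"tx":0,"ty":0,"tz":0,"roll":0,"grip":0},{"tx":0,"ty":0,"tz":0,"roll":0,"grip":0}]'
```

```text
time_s: 15.15
ee_pos: [0.4389, 0.0625, 0.0285]
tcp_rot: [0.001, 1.0, -0.0, 0.0]
wrist_force: [-0.2, -0.1, -0.1]
opening: 0.0431
time_s: 15.57
ee_pos: [0.4387, 0.063, 0.0284]
tcp_rot: [0.0, 1.0, 0.0, 0.001]
wrist_force: [-0.5, -0.1, 7.8]
opening: 0.0189
time_s: 15.82
ee_pos: [0.4387, 0.0629, 0.0284]
tcp_rot: [0.0, 1.0, 0.0, 0.001]
wrist_force: [-0.6, -0.7, 9.0]
opening: 0.0187
```

```bash

python3 -m creep '[{"tx":0,"ty":0,"tz":0.1,"roll":0,"grip":0},{"tx":0,"ty":0,"tz":0.3,"roll":0,"grip":0},{"tx":0,"ty":0,"tz":0.4,"roll":0,"grip":0},{"tx":0.1,"ty":0.06,"tz":0.4,"roll":0,"grip":0},{"tx":0.3,"ty":0.17,"tz":0.3,"roll":0,"grip":0}]'
python3 -m creep '[{"tx":0.4,"ty":0.23,"tz":0,"roll":0,"grip":0},{"tx":0.4,"ty":0.23,"tz":0,"roll":0,"grip":0},{"tx":0.4,"ty":0.23,"tz":0,"roll":0,"grip":0},{"tx":0.4,"ty":0.22,"tz":0,"roll":0,"grip":0},{"tx":0.24,"ty":0.13,"tz":0,"roll":0,"grip":0}]'
python3 -m creep '[{"tx":0,"ty":0,"tz":0,"roll":0,"grip":0},{"tx":0,"ty":0,"tz":0,"roll":0,"grip":0},{"tx":0,"ty":0,"tz":0,"roll":0,"grip":0}]'
python3 - <<'E'
from h import *
p,d,c,s=wristpic("w7");print(s["ee_pos"],s["opening"])
cv2.imwrite("pics/w7z.png",cv2.resize(p[130:270,156:356,::-1],None,fx=4,fy=4,interpolation=cv2.INTER_CUBIC))
E
```

```text
time_s: 16.23
ee_pos: [0.465, 0.0784, 0.1427]
tcp_rot: [0.001, 1.0, -0.001, -0.002]
wrist_force: [0.0, 0.0, -1.6]
opening: 0.0185
time_s: 16.65
ee_pos: [0.6088, 0.1605, 0.141]
tcp_rot: [-0.0, 1.0, 0.001, 0.001]
wrist_force: [1.2, -0.7, -0.4]
opening: 0.0182
time_s: 16.9
ee_pos: [0.6049, 0.1574, 0.1402]
tcp_rot: [0.0, 1.0, -0.0, -0.001]
wrist_force: [-0.9, 1.0, -1.2]
opening: 0.0183
[0.60486103 0.1574335  0.14017238] 0.01830514356993783
```

View pics/w7z.png

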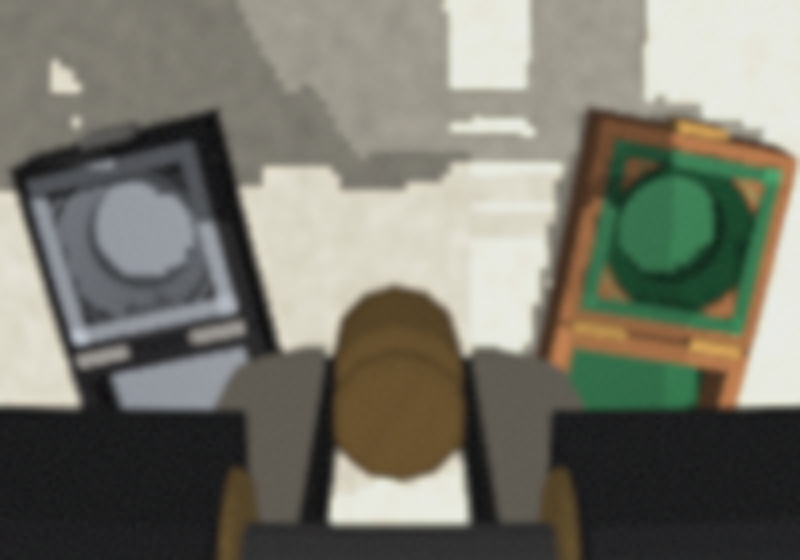

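```bash
python3 - <<'E'
from h import *
c=np.load("pics/w7.npz")
for k,x,y,z in [("ws rim",683,237,.024),("ws floor",667,226,.005),("bs rim",135,244,.024),("bs floor",145,229,.005),("held top",398,415,.1402+.008)]:
    print(k,np.round(onplane(c,(156+(x+.5)/4-.5,130+(y+.5)/4-.5),z,True),4))
E
```

```text
ws rim [0.6087 0.2288 0.024 ]
ws floor [0.6104 0.229  0.005 ]
bs rim [0.6103 0.0921 0.024 ]
bs floor [0.611  0.0906 0.005 ]
held top [0.6039 0.1578 0.1482]
```

```bash

python3 -m creep '[{"tx":0.02,"ty":0.3,"tz":0,"roll":0,"grip":0},{"tx":0.02,"ty":0.35,"tz":0,"roll":0,"grip":0},{"tx":0.02,"ty":0.2,"tz":-0.2,"roll":0,"grip":0},{"tx":0,"ty":0.1,"tz":-0.3,"roll":0,"grip":0},{"tx":0,"ty":0,"tz":-0.3,"roll":0,"grip":0}]'
python3 -m creep '[{"tx":0,"ty":0,"tz":0,"roll":0,"grip":0},{"tx":0,"ty":0,"tz":0,"roll":0,"grip":0},{"tx":0,"ty":0,"tz":0,"roll":0,"grip":0}]'
```

```text
time_s: 17.37
ee_pos: [0.61, 0.2318, 0.0807]
tcp_rot: [-0.001, 1.0, 0.001, 0.001]
wrist_force: [0.4, 0.1, -1.4]
opening: 0.0185
time_s: 17.62
ee_pos: [0.6109, 0.2286, 0.0814]
tcp_rot: [0.001, 1.0, -0.0, 0.0]
wrist_force: [0.4, -0.5, -1.4]
opening: 0.0187
```

```bash

python3 -m creep '[{"tx":-0.017,"ty":0,"tz":-0.15,"roll":0,"grip":0},{"tx":0,"ty":0,"tz":-0.15,"roll":0,"grip":0},{"tx":0,"ty":0,"tz":-0.12,"roll":0,"grip":0},{"tx":0,"ty":0,"tz":-0.08,"roll":0,"grip":0},{"tx":0,"ty":0,"tz":0,"roll":0,"grip":0}]'
python3 -m creep '[{"tx":0,"ty":0,"tz":-0.04,"roll":0,"grip":0},{"tx":0,"ty":0,"tz":-0.03,"roll":0,"grip":0},{"tx":0,"ty":0,"tz":0,"roll":0,"grip":0},{"tx":0,"ty":0,"tz":0,"roll":0,"grip":0}]'
```

```text
time_s: 18.03
ee_pos: [0.6086, 0.2291, 0.041]
tcp_rot: [0.0, 1.0, -0.0, -0.001]
wrist_force: [-0.8, 0.1, -0.7]
opening: 0.0184
time_s: 18.37
ee_pos: [0.6096, 0.2295, 0.0377]
tcp_rot: [0.0, 1.0, 0.0, 0.0]
wrist_force: [-0.1, -1.1, -1.1]
opening: 0.0186
```

```bash

python3 -m creep '[{"tx":0,"ty":0,"tz":-0.03,"roll":0,"grip":0},{"tx":0,"ty":0,"tz":-0.015,"roll":0,"grip":0},{"tx":0,"ty":0,"tz":0,"roll":0,"grip":0},{"tx":0,"ty":0,"tz":0,"roll":0,"grip":0}]'
python3 -m creep '[{"tx":0,"ty":0,"tz":-0.012,"roll":0,"grip":0},{"tx":0,"ty":0,"tz":0,"roll":0,"grip":0},{"tx":0,"ty":0,"tz":0,"roll":0,"grip":0}]'
```

```text
time_s: 18.7
ee_pos: [0.6094, 0.2295, 0.0342]
tcp_rot: [0.0, 1.0, -0.0, 0.0]
wrist_force: [0.1, -0.7, -1.1]
opening: 0.019
time_s: 18.95
ee_pos: [0.6097, 0.2295, 0.0336]
tcp_rot: [0.0, 1.0, 0.0, 0.0]
wrist_force: [-0.5, -0.7, 2.4]
opening: 0.0183
```

```bash

python3 -m creep '[{"tx":0,"ty":0,"tz":0,"roll":0,"grip":0.45},{"tx":0,"ty":0,"tz":0,"roll":0,"grip":0.45},{"tx":0,"ty":0,"tz":0,"roll":0,"grip":0.45},{"tx":0,"ty":0,"tz":0,"roll":0,"grip":0.45},{"tx":0,"ty":0,"tz":0.1,"roll":0,"grip":0.45}]'
python3 -m creep '[{"tx":0,"ty":0,"tz":0.4,"roll":0,"grip":0.5},{"tx":0,"ty":0,"tz":0.4,"roll":0,"grip":0.5},{"tx":-0.2,"ty":-0.06,"tz":0.3,"roll":0,"grip":0.5},{"tx":-0.4,"ty":-0.13,"tz":0,"roll":0,"grip":0.5},{"tx":-0.4,"ty":-0.13,"tz":0,"roll":0,"grip":0.5}]'
python3 -m creep '[{"tx":-0.4,"ty":-0.13,"tz":0,"roll":0,"grip":0.5},{"tx":-0.4,"ty":-0.13,"tz":0,"roll":0,"grip":0.5},{"tx":-0.3,"ty":-0.1,"tz":-0.2,"roll":0,"grip":0.5},{"tx":-0.2,"ty":-0.07,"tz":-0.3,"roll":0,"grip":0.5},{"tx":0,"ty":0,"tz":-0.1,"roll":0,"grip":0.5}]'
python3 -m creep '[{"tx":0,"ty":0,"tz":0,"roll":0,"grip":0.5},{"tx":0,"ty":0,"tz":0,"roll":0,"grip":0.5}]'
python3 - <<'E'
from h import *
p,d,c,s=wristpic("w8");print(s["ee_pos"],s["opening"])
E
```

```text
time_s: 19.37
ee_pos: [0.6086, 0.2292, 0.0397]
tcp_rot: [0.0, 1.0, -0.0, -0.001]
wrist_force: [0.4, -0.4, -0.6]
opening: 0.0411
time_s: 19.78
ee_pos: [0.535, 0.2057, 0.1252]
tcp_rot: [0.0, 1.0, 0.001, 0.002]
wrist_force: [0.2, -0.1, 0.1]
opening: 0.0467
time_s: 20.2
ee_pos: [0.4331, 0.1716, 0.0775]
tcp_rot: [0.0, 1.0, -0.001, -0.002]
wrist_force: [-1.3, 0.0, -0.1]
opening: 0.0466
time_s: 20.37
ee_pos: [0.4382, 0.1738, 0.0785]
tcp_rot: [0.0, 1.0, 0.0, 0.0]
wrist_force: [0.5, -0.3, 0.2]
opening: 0.0466
[0.4382141  0.17379109 0.07852889] 0.046550846521505276
```

View pics/w8.png

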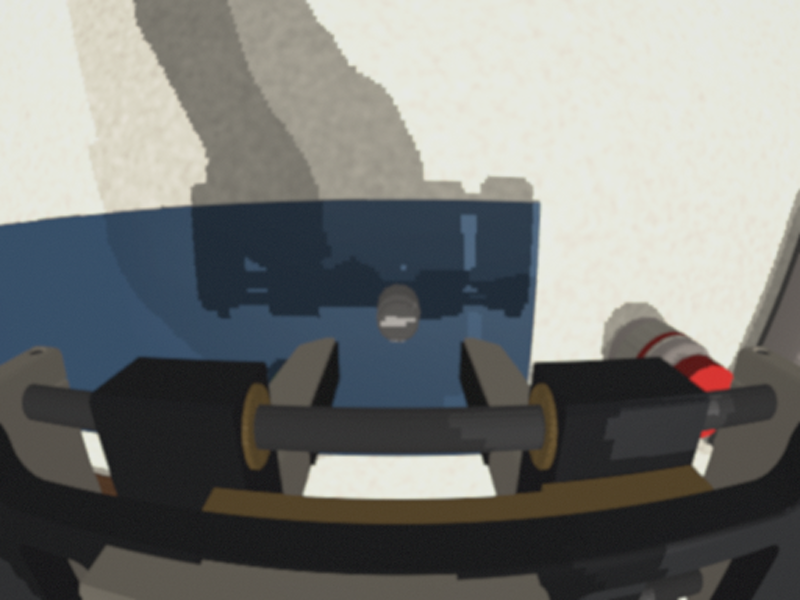

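```bash
python3 - <<'E'
from h import *
c=np.load("pics/w8.npz")
for x,y in((398,323),):
  print(onplane(c,((x+.5)/1.5625-.5,(y+.5)/1.5625-.5),.0365,True))
E
```

```text
[0.43688269 0.17366609 0.0365    ]
```

```bash

python3 -m creep '[{"tx":-0.017,"ty":0,"tz":-0.2,"roll":0,"grip":0.5},{"tx":0,"ty":0,"tz":-0.27,"roll":0,"grip":0.5},{"tx":0,"ty":0,"tz":-0.2,"roll":0,"grip":0.5},{"tx":0,"ty":0,"tz":0,"roll":0,"grip":0.5},{"tx":0,"ty":0,"tz":0,"roll":0,"grip":0.4}]' 20
python3 -m creep '[{"tx":0,"ty":0,"tz":0,"roll":0,"grip":0.3},{"tx":0,"ty":0,"tz":0,"roll":0,"grip":0},{"tx":0,"ty":0,"tz":0,"roll":0,"grip":0},{"tx":0,"ty":0,"tz":0,"roll":0,"grip":0},{"tx":0,"ty":0,"tz":0,"roll":0,"grip":0}]'
python3 -m creep '[{"tx":0,"ty":0,"tz":0,"roll":0,"grip":0},{"tx":0,"ty":0,"tz":0,"roll":0,"grip":0},{"tx":0,"ty":0,"tz":0,"roll":0,"grip":0}]'
```

```text
time_s: 20.83
ee_pos: [0.4364, 0.1734, 0.0281]
tcp_rot: [0.0, 1.0, -0.0, -0.0]
wrist_force: [-0.5, -1.1, 0.3]
opening: 0.0435
time_s: 21.25
ee_pos: [0.4362, 0.1734, 0.0287]
tcp_rot: [0.0, 1.0, 0.0, 0.001]
wrist_force: [0.6, -0.1, 6.3]
opening: 0.0186
time_s: 21.5
ee_pos: [0.4362, 0.1734, 0.0287]
tcp_rot: [0.0, 1.0, 0.0, 0.001]
wrist_force: [0.4, -0.9, 7.5]
opening: 0.0187
```

```bash

python3 -m creep '[{"tx":0,"ty":0,"tz":0.1,"roll":0,"grip":0},{"tx":0,"ty":0,"tz":0.3,"roll":0,"grip":0},{"tx":0,"ty":0,"tz":0.4,"roll":0,"grip":0},{"tx":0.1,"ty":-0.05,"tz":0.3,"roll":0,"grip":0},{"tx":0.3,"ty":-0.14,"tz":0.2,"roll":0,"grip":0}]'
python3 -m creep '[{"tx":0.4,"ty":-0.19,"tz":0,"roll":0,"grip":0},{"tx":0.4,"ty":-0.19,"tz":0,"roll":0,"grip":0},{"tx":0.4,"ty":-0.19,"tz":0,"roll":0,"grip":0},{"tx":0.4,"ty":-0.19,"tz":0,"roll":0,"grip":0},{"tx":0.3,"ty":-0.14,"tz":-0.2,"roll":0,"grip":0}]'
python3 -m creep '[{"tx":0,"ty":0,"tz":-0.3,"roll":0,"grip":0},{"tx":0,"ty":0,"tz":0,"roll":0,"grip":0},{"tx":0,"ty":0,"tz":0,"roll":0,"grip":0},{"tx":0,"ty":0,"tz":0,"roll":0,"grip":0}]'
```

```text
time_s: 21.92
ee_pos: [0.4633, 0.16, 0.128]
tcp_rot: [-0.001, 1.0, 0.0, -0.001]
wrist_force: [-0.7, 1.4, -1.0]
opening: 0.0183
time_s: 22.33
ee_pos: [0.6119, 0.0898, 0.1133]
tcp_rot: [0.001, 1.0, 0.0, 0.003]
wrist_force: [0.7, 0.1, -0.1]
opening: 0.0187
time_s: 22.67
ee_pos: [0.6073, 0.0921, 0.0887]
tcp_rot: [-0.0, 1.0, 0.0, -0.0]
wrist_force: [0.7, 0.3, -1.0]
opening: 0.0182
```

```bash

python3 -m creep '[{"tx":0.028,"ty":-0.006,"tz":-0.2,"roll":0,"grip":0},{"tx":0,"ty":0,"tz":-0.2,"roll":0,"grip":0},{"tx":0,"ty":0,"tz":-0.13,"roll":0,"grip":0},{"tx":0,"ty":0,"tz":-0.1,"roll":0,"grip":0},{"tx":0,"ty":0,"tz":0,"roll":0,"grip":0}]'
python3 -m creep '[{"tx":0,"ty":0,"tz":0,"roll":0,"grip":0},{"tx":0,"ty":0,"tz":0,"roll":0,"grip":0}]'
```

```text
time_s: 23.08
ee_pos: [0.6095, 0.0914, 0.0402]
tcp_rot: [-0.0, 1.0, -0.0, -0.001]
wrist_force: [0.1, -0.2, -1.9]
opening: 0.0184
time_s: 23.25
ee_pos: [0.6106, 0.0912, 0.0415]
tcp_rot: [0.0, 1.0, 0.0, 0.0]
wrist_force: [0.2, 0.0, -1.0]
opening: 0.0187
```

```bash

python3 -m creep '[{"tx":-0.01,"ty":0,"tz":-0.04,"roll":0,"grip":0},{"tx":0,"ty":0,"tz":-0.04,"roll":0,"grip":0},{"tx":0,"ty":0,"tz":-0.015,"roll":0,"grip":0},{"tx":0,"ty":0,"tz":0,"roll":0,"grip":0},{"tx":0,"ty":0,"tz":0,"roll":0,"grip":0}]'
python3 -m creep '[{"tx":0,"ty":0,"tz":-0.012,"roll":0,"grip":0},{"tx":0,"ty":0,"tz":0,"roll":0,"grip":0},{"tx":0,"ty":0,"tz":0,"roll":0,"grip":0}]'
```

```text
time_s: 23.67
ee_pos: [0.6097, 0.091, 0.0339]
tcp_rot: [0.0, 1.0, 0.0, 0.0]
wrist_force: [-0.6, -0.4, 2.0]
opening: 0.0186
time_s: 23.92
ee_pos: [0.61, 0.091, 0.0337]
tcp_rot: [0.0, 1.0, 0.0, 0.001]
wrist_force: [-1.9, -1.5, 10.9]
opening: 0.0182
```

```bash

python3 -m creep '[{"tx":0,"ty":0,"tz":0,"roll":0,"grip":0.45},{"tx":0,"ty":0,"tz":0,"roll":0,"grip":0.45},{"tx":0,"ty":0,"tz":0,"roll":0,"grip":0.45},{"tx":0,"ty":0,"tz":0,"roll":0,"grip":0.45},{"tx":0,"ty":0,"tz":0.1,"roll":0,"grip":0.45}]'
python3 -m creep '[{"tx":0,"ty":0,"tz":0.5,"roll":0,"grip":0.5},{"tx":0,"ty":0,"tz":0.5,"roll":0,"grip":0.5},{"tx":0,"ty":0,"tz":0.5,"roll":0,"grip":0.5},{"tx":0,"ty":0.2,"tz":0.4,"roll":0,"grip":0.5},{"tx":-0.2,"ty":0.5,"tz":0.1,"roll":0,"grip":0.5}]'
python3 -m creep '[{"tx":-0.2,"ty":0.5,"tz":0,"roll":0,"grip":0.5},{"tx":-0.2,"ty":0.5,"tz":0,"roll":0,"grip":0.5},{"tx":-0.2,"ty":0.5,"tz":0,"roll":0,"grip":0.5},{"tx":-0.2,"ty":0.5,"tz":0,"roll":0,"grip":0.5},{"tx":-0.2,"ty":0.5,"tz":0,"roll":0,"grip":0.5}]'
python3 -m creep '[{"tx":-0.2,"ty":0.5,"tz":0,"roll":0,"grip":0.5},{"tx":-0.2,"ty":0.5,"tz":0,"roll":0,"grip":0.5},{"tx":-0.2,"ty":0.5,"tz":0,"roll":0,"grip":0.5},{"tx":-0.2,"ty":0.5,"tz":0,"roll":0,"grip":0.5},{"tx":0,"ty":0,"tz":0,"roll":0,"grip":0.5}]'
python3 - <<'E'
from h import *
p,d=cams.camera("top");c=cams.camera_params("top");np.savez("pics/top1.npz",p=p,d=d,**c)
q=p[100:240,150:350,::-1]
cv2.imwrite("pics/top1z.png",np.clip(cv2.resize(q,None,fx=4,fy=4,interpolation=cv2.INTER_CUBIC)*1.5,0,255).astype(np.uint8))
p,d=cams.camera("scene");cv2.imwrite("pics/scene1z.png",cv2.resize(p[140:270,130:390,::-1],None,fx=3,fy=3,interpolation=cv2.INTER_CUBIC))
E
```

```text
time_s: 24.33
ee_pos: [0.6087, 0.0909, 0.0392]
tcp_rot: [0.0, 1.0, -0.0, -0.001]
wrist_force: [0.3, 0.5, -0.1]
opening: 0.0415
time_s: 24.75
ee_pos: [0.5993, 0.1387, 0.1961]
tcp_rot: [0.005, 1.0, -0.0, 0.005]
wrist_force: [1.7, -0.1, -0.8]
opening: 0.0465
time_s: 25.17
ee_pos: [0.5185, 0.3326, 0.1909]
tcp_rot: [0.0, 1.0, 0.0, 0.0]
wrist_force: [1.5, 0.5, -0.3]
opening: 0.0465
time_s: 25.58
ee_pos: [0.4535, 0.4904, 0.1905]
tcp_rot: [-0.005, 1.0, 0.003, -0.001]
wrist_force: [-0.3, 1.4, -0.2]
opening: 0.0465
```

View pics/top1z.png

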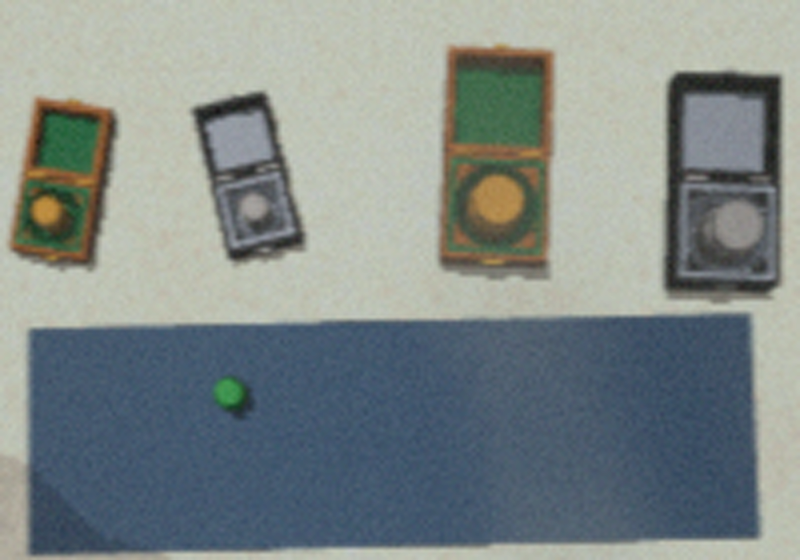

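View pics/scene1z.png

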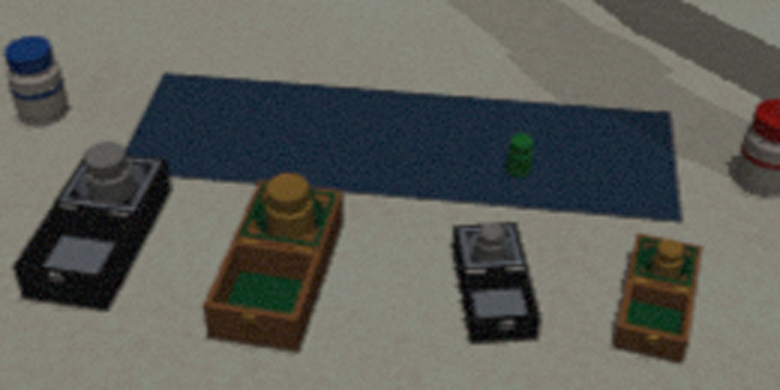

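```bash
python3 - <<'E'
from h import *
from workcell import job
c=np.load("pics/top1.npz")
for k,x,y in(("b100",46,211),("s100",255,207),("b500",496,199),("s500",739,224)):
    u,v=150+x//4,100+y//4; z=np.median(c["d"][v-1:v+2,u-1:u+2])
    print(k,np.round(c["R"].T@(ray(c,(u,v))*z-c["t"]),4))
print(job.job_done(),ctrl.sense()["time_s"])
E
```

```text
b100 [0.6082 0.2314 0.0394]
s100 [0.6083 0.0927 0.0393]
b500 [ 0.6063 -0.0692  0.0633]
s500 [ 0.5847 -0.2266  0.0636]
the job is handed in; nothing more can be done
the job is handed in; nothing more can be done
```

All four weights are back in their own cases, and I handed the job in about 26 s into the 96 s limit. I lowered each weight by its knob until the wrist force showed it on the well floor, then let go.

- **Final pictures:** every weight stands upright in the right case. Both jars look untouched, the green look-alike is still on the mat, and the arm is clear of everything.
- **Final depth check:** all four knob tops are within about 3 mm of my estimated well centres. They read about 2 to 3 mm lower than expected (63 mm for the big weights, 39 mm for the small), within about what the 2 mm camera calibration explains.
- **Contact height:** the arm's own position at touchdown was 5 mm above where it had gripped each weight, which matches the well floor.
- **Mended on the way:** my first grip on steel_500 was too low and caught its body edge, so I opened and took it again by the knob before lifting.
- **Camera disagreement:** the top and wrist cameras differed by up to about 5 mm on the small wells. I used the close wrist view, and both small weights went in without catching.

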